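Set out the paint board

TASK

Finish setting out the grey paint board: the yellow-lidded blue jar and the black-lidded jar already stand in the two end wells of its far row and stay there. From the things standing on the open table to the right of the board (not the stock crowded behind), put the blue-lidded teal jar in the well between those two, the red-lidded jar in the well directly in front (on the robot's side) of the yellow-lidded jar, and the green-lidded amber jar in the well directly in front of the black-lidded jar, each standing flat in its well. Then stand the black-capped teal glitter vial upright on the middle of the teal jar's lid, leaving the white-capped pink vial where it stands.

Things in the scene. Friction and masses are not known exactly. Their poses are not given: they have to be found in the camera images.
- paint_board: Grey plastic board 214 x 280 x 14 mm, fixed, with six round wells, 74 mm wide and 5 mm deep, dark floors. Origin: centre of its underside, on the table; x points away from the robot (turned up to 0.3 rad), y left. Well centres: x = +47.5 mm (far row) or -47.5 mm (near row), y = +90, 0, -90 mm; floors at z = 9 mm. The near row starts empty, its middle well stays unused.
- jar_blue: Blue paint jar with a yellow lid, 65 mm in diameter, 78 mm high, standing at the start in one of the two end wells of the board's far row (left or right varies). Loose, closed, with a screw lid. Origin at the centre of its underside, z up; its yaw is arbitrary and does not matter.
- jar_black: Black paint jar with a black lid, 61 to 67 mm in diameter, 97 mm high, standing at the start in the other end well of the board's far row. Loose, closed, with a screw lid. Origin at the centre of its underside, z up; its yaw is arbitrary and does not matter.
- jar_teal: Teal paint jar with a blue lid, 53 to 58 mm in diameter, 76 mm high (the flat top that things stand on is at 74 mm), standing on the table to the right of the board; 0.22 kg. Loose, closed, with a screw lid. Origin at the centre of its underside, z up; its yaw is arbitrary and does not matter.
- jar_red: Dark paint jar with a red lid and an orange-red patch on its side, 50 mm in diameter, 67 mm high, standing on the table to the right of the board; 0.18 kg. Loose, closed, with a screw lid. Origin at the centre of its underside, z up; its yaw is arbitrary and does not matter.
- jar_amber: Amber-brown paint jar with a green lid, 42 to 45 mm in diameter, 73 mm high, standing on the table to the right of the board; 0.15 kg. Loose, closed, with a screw lid. Origin at the centre of its underside, z up; its yaw is arbitrary and does not matter.
- vial_teal: Small teal glitter vial with a black cap, 20 mm in diameter, 36 mm high, standing on the table to the right of the board; 22 g, loose. Origin at the centre of its underside, z up.
- vial_pink: Small pink glitter vial with a white cap, 20 mm in diameter, 36 mm high, standing loose on the table near its front edge; a bystander. Origin at the centre of its underside, z up.

How it is judged:
By the outcome, as a careful person would: the job done as asked, in the order asked, and still so for the second after the job is handed in, with the robot touching nothing.
It also fails if it takes over 102 s, if anything falls off the work surface, if the arm or the gripper's body presses on something with over 40 N, if the wrist force passes 120 N, or if a joint passes its speed limit or range.

ROBOT

A 7-joint arm with a two-finger parallel gripper is mounted at the origin on a cart in front of the work surface, level with it; the furniture and walls round the work are solid. World frame = base frame: x ahead of the robot, y to its left, z up, the work surface at z = 0. Lengths are in m, angles in rad, forces in N, time in s.
With the tool pointing down it reaches from about 0.4 to 0.875 m from the base axis. Payload 4.4 kg.
Tool frame: the origin (TCP) lies between the finger pads; the fingertips stand 14 mm ahead of it and the grasp point (between the pads) lies 5 mm behind it; z points along the fingers, y is the line along which they close (so a half turn about z gives the same grasp; the last joint's range is limited). The gripper opens to 85 mm and grips with 20 to 120 N. Pads are 22 mm wide; open, the fingers measure 114 mm over their backs; the gripper's body (76 mm by 85 mm) begins 54 mm behind the grasp point. The pads swing forward as they close: fully open they stand 13 mm farther back than shut.
Start: joints at [1.266, 0.628, 0.038, 1.517, -0.027, 0.996, -0.02], TCP at [0.154, -0.632, 0.245] pointing down, gripper open.
Joint ranges: [-3.06, 3.06], [-0.37, 2.12], [-1.25, 1.32], [0.18, 2.47], [-1.1, 4.24], [0.23, 1.98], [-2.94, 2.94]. Speed limits (rad/s): [2.57, 2.57, 3.14, 3.14, 3.14, 3.14, 3.14].

INTERFACE

Orientations are given as a unit quaternion [x, y, z, w].
In Python, from cell import env gives the robot as it stands.
- The arm moves only by the shell command python3 -m handwheel 'ROWS'. ROWS is JSON, a list of rows, each a list of 5 numbers: the opening, from 0 (shut) to 1 (fully open), then the shift along the tool's x, y, z in cm, then the turn about the tool's z in degrees. In form: [[grip, dx, dy, dz, spin], ...]. A call has 1 to 12 rows; each row shifts and turns the commanded pose from where the row before left it, along the tool's axes as they then stand; what a row does not reach is not made up. A row lasts 1/12 s, in which the tool goes at most 41.7 mm and 7.16 degrees, less where a joint would pass 70% of its speed; a pose out of reach is approached as far as the arm can. A call with a gripper value outside its range is refused whole. The fingers move at their own pace and stop on an object; the grip force is fixed at half the most. Time passes only in rows, so rows that do not move let the fingers close. It gives the time, the measured TCP pose, the force, the opening and the grip force at its end, in the units of the state.
- env.read_state(): the state, without advancing time (a new reading comes with each control period).
- env.camera(name): name is "scene" or "top"; returns a dict with "color" (384x512x3 uint8, red, green, blue), "vfov" (degrees; the focal length in pixels is half the picture's height over the tangent of half this angle, whatever the lens; pixels are square), "cx", "cy" (the principal point, pixels), "k1" (the pictures are not rectified: a ray, as slopes to the right and down, at radius r is drawn at 1 + k1 r^2 times it, then the intrinsics apply), "rvec" (rotation vector, rad) and "tvec" (3), from world to camera coordinates, as OpenCV has them. Camera axes: x right, y down, z forward; pixel columns grow to the right and rows downward; lengths in m; the calibration is good to about 2 mm. A picture is of the moment at which its call begins. There is no depth.
- env.close_job(): hands the job in; it is judged then, once.
Trained networks look in the newest picture that a camera, given by its name, has taken for a name from the list of things; names that differ only in an ending like _2 or _b are one class to them, and where a whole thing is asked for, a point or a joint stands for the part that bears it (a point fixed in the world has none). Each returns a list of dicts, best first, with "score" (0 to 1); they miss things now and then, are a little off and sometimes report something else, mostly with a low value. They report only what shows in the picture. A call takes as long as a camera call.
- env.recognise(camera, label): "centre" ([column, row] in pixels, amid what is visible of it).
- env.silhouettes(camera, label): "pixels" (384x512 bool, what is visible of it) and "centre" ([column, row] in pixels, amid what is visible of it).
The state is a dict: "t": time; "joint_positions": joint angles; "joint_vel": joint speeds; "joint_torque": joint torques, N m; "ee_pos": TCP position; "tcp_rot": TCP orientation; "wrist_force": force on the tool from outside, world axes, zero at the start; "wrist_torque": the same for the moment, N m; "grip_width": finger opening in m; "grip_force": force on a finger pad.
Only numpy, scipy, OpenCV 4.12 (cv2) and the standard library are available. Lean on these libraries where they do the work, as an engineer would, in place of code of your own. Each camera call takes 0.05 s, during which the arm holds its last target. There are 200 camera calls.

## Working session

There is one attempt and no reset: what is moved stays moved. The work goes in short steps, Python scripts to look and compute and a shell command to move; the robot and the scene stay as the last step left them, time stands still between calls to the robot, and variables do not carry over. Pictures are saved under pics/ and viewed, at most 14 in all, crops included, and the job is handed in when it is done.

```bash
mkdir -p pics; cat > h.py <<'E'
import numpy as np, cv2
from cell import env
from scipy.spatial.transform import Rotation as R
def cam(n):
    c=env.camera(n); return c
def K(c):
    f=192/np.tan(np.radians(c["vfov"])/2); return np.array([[f,0,c["cx"]],[0,f,c["cy"]],[0,0,1.]])
def ray(c,px):
    Km=K(c); s=np.array([(px[0]-c["cx"])/Km[0,0],(px[1]-c["cy"])/Km[0,0]])
    u=s.copy()
    for _ in range(20): u=s/(1+c["k1"]*(u@u))
    Rm=cv2.Rodrigues(np.array(c["rvec"],float))[0]; t=np.array(c["tvec"],float)
    return -Rm.T@t, Rm.T@np.array([u[0],u[1],1])
def at_z(c,px,z):
    o,d=ray(c,px); return o+d*(z-o[2])/d[2]
def proj(c,P):
    P=np.atleast_2d(P); Rm=cv2.Rodrigues(np.array(c["rvec"],float))[0]
    q=P@Rm.T+np.array(c["tvec"],float); u=q[:,:2]/q[:,2:]; r2=(u**2).sum(1,keepdims=True)
    return u*(1+c["k1"]*r2)*K(c)[0,0]+[c["cx"],c["cy"]]
def tri(c1,p1,c2,p2):
    o1,d1=ray(c1,p1);o2,d2=ray(c2,p2)
    A=np.stack([d1,-d2],1); s=np.linalg.lstsq(A,o2-o1,rcond=None)[0]
    a=o1+s[0]*d1;b=o2+s[1]*d2; return (a+b)/2,np.linalg.norm(a-b)
def save(c,n): cv2.imwrite("pics/"+n+".png",c["color"][:,:,::-1])
E
python3 - <<'E'
from h import *
s=env.read_state(); print(s["t"],s["ee_pos"],s["tcp_rot"],s["grip_width"])
C={}
for n in("scene","top"):
    c=cam(n);C[n]=c; save(c,n+"0"); print(n,c["vfov"],c["cx"],c["cy"],c["k1"],ray(c,(256,192)))
    for l in "paint_board jar_blue jar_black jar_teal jar_red jar_amber vial_teal vial_pink".split():
        print(l,[(np.round(r["centre"]).tolist(),round(r["score"],2)) for r in env.recognise(n,l)][:4])
E
```

```text
0.0 [ 0.15364439 -0.63096751  0.24436236] [ 9.92880987e-01  1.19106706e-01 -1.24493226e-04 -9.60064639e-04] 0.08561416822220172
scene 44.61027230514353 263.2416611776194 186.78464505973344 0.049056998903427955 (array([-0.38435485,  0.64219051,  0.70631678]), array([ 0.70445462, -0.46625435, -0.53545694]))
paint_board [([217.0, 223.0], 0.58), ([322.0, 185.0], 0.31)]
jar_blue [([181.0, 201.0], 0.7)]
jar_black [([244.0, 183.0], 0.79)]
jar_teal [([270.0, 157.0], 0.92)]
jar_red [([323.0, 185.0], 0.84)]
jar_amber [([300.0, 164.0], 0.84), ([301.0, 209.0], 0.71)]
vial_teal [([357.0, 176.0], 0.5)]
vial_pink [([305.0, 209.0], 0.66)]
top 44.47882912952509 254.70045664829013 193.27925528169385 -0.16858716268427254 (array([0.32383269, 0.03920171, 1.25933758]), array([ 0.15109001, -0.00932514, -0.98848365]))
paint_board [([202.0, 208.0], 0.93)]
jar_blue [([169.0, 170.0], 0.94)]
jar_black [([232.0, 190.0], 0.83)]
jar_teal [([295.0, 148.0], 0.6)]
jar_red [([308.0, 230.0], 0.68), ([266.0, 248.0], 0.44)]
jar_amber [([310.0, 185.0], 0.63)]
vial_teal [([232.0, 189.0], 0.52)]
vial_pink [([267.0, 246.0], 0.55)]
```

View pics/scene0.png

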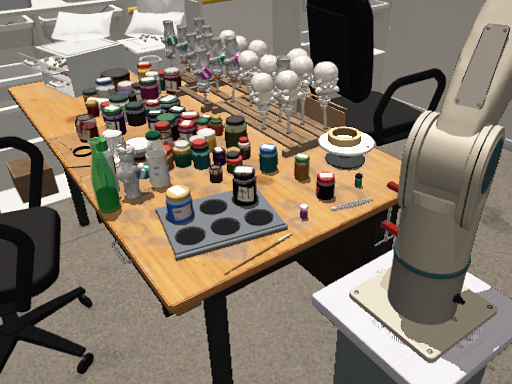

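View pics/top0.png

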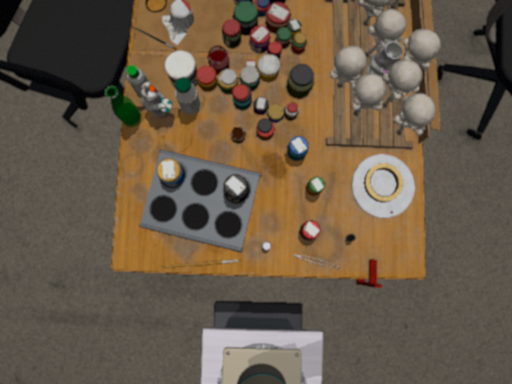

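The top view shows the board with blue jar at (169,171) and black jar at (235,188). On the open table are teal (298,148), amber (316,186), red (311,230), vial_teal (350,238) and vial_pink (266,246). The scene view agrees: teal (269,158), amber (301,166), red (325,185), vial_teal (358,181), vial_pink (304,212).

```bash
cat > fit.py <<'E'
from h import *
from scipy.optimize import least_squares
def hull(c,x,y,z0,h,r):
    a=np.linspace(0,2*np.pi,48,endpoint=False); ci=np.stack([x+r*np.cos(a),y+r*np.sin(a)],1)
    P=np.vstack([np.c_[ci,np.full(48,z0)],np.c_[ci,np.full(48,z0+h)]])
    return cv2.convexHull(proj(c,P).astype(np.float32))[:,0]
def polym(p):
    m=cv2.moments(p.reshape(-1,1,2)); lo=p.min(0);hi=p.max(0)
    return np.array([m["m10"]/m["m00"],m["m01"]/m["m00"],*( .5*np.r_[lo,hi]),])
def maskm(m):
    m=m.astype(np.uint8); n,l,s,ce=cv2.connectedComponentsWithStats(m); i=1+np.argmax(s[1:,4]); x,y,w,h=s[i,:4]
    return np.array([*ce[i],.5*(x-.5),.5*(y-.5),.5*(x+w-.5),.5*(y+h-.5)])
def sil(n,l,near):
    b=[r for r in env.silhouettes(n,l) if np.hypot(*(np.array(r["centre"])-near))<15]
    return b[0] if b else None
def fit(C,M,x0,h0,r0,z0=0):
    ns=list(M)
    f=lambda p:np.r_[np.concatenate([polym(hull(C[n],p[0],p[1],z0,p[2],p[3]))-M[n] for n in ns]),(p[3]-r0)/.004]
    s=least_squares(f,[*x0,h0,r0],x_scale=.01); return s.x,np.abs(s.fun).max()
NEAR=dict(jar_blue=((180,203),(169,171)),jar_black=((244,185),(235,188)),jar_teal=((269,158),(298,148)),jar_amber=((301,166),(316,186)),jar_red=((325,185),(311,230)),vial_teal=((358,181),(350,238)),vial_pink=((304,212),(266,246)))
DIM=dict(jar_blue=(.078,.0325,.009),jar_black=(.097,.032,.009),jar_teal=(.076,.0277,0),jar_amber=(.073,.0217,0),jar_red=(.067,.025,0),vial_teal=(.036,.01,0),vial_pink=(.036,.01,0))
E
python3 - <<'E'
from fit import *
C={n:cam(n) for n in("scene","top")}
for l,nr in NEAR.items():
    M={}
    for n,p in zip(("scene","top"),nr):
        s=sil(n,l,np.array(p))
        if s is None: print("  none",l,n); continue
        M[n]=maskm(s["pixels"]); print("  ",l,n,int(s["pixels"].sum()),round(s["score"],2),np.round(M[n]*[1,1,2,2,2,2],1))
    h,r,z0=DIM[l]
    if M:
        x0=at_z(C["top"],nr[1],h*.7)[:2]
        x,e=fit(C,M,x0,h,r,z0); print(l,np.round(x*1000,1),"err",round(e,2))
t,_=0,0
bm=env.silhouettes("top","paint_board")[0]["pixels"]
g=C["top"]["color"].max(2); d=((g<45)&cv2.dilate(bm.astype(np.uint8),np.ones((9,9))).astype(bool)).astype(np.uint8)
n,lab,st,ce=cv2.connectedComponentsWithStats(d)
for i in range(1,n):
    if st[i,4]>150: print("well",st[i],ce[i].round(1),at_z(C["top"],ce[i],.010).round(4))
p,_=cv2.findContours(bm.astype(np.uint8),0,2); box=cv2.boxPoints(cv2.minAreaRect(max(p,key=cv2.contourArea)))
print([at_z(C["top"],b,.014).round(4).tolist() for b in box])
im=np.concatenate([cv2.resize(C["top"]["color"][140:270,130:370],None,fx=3,fy=3)]); cv2.imwrite("pics/crop1.png",im[:,:,::-1])
E
```

```text
jar_blue scene 899 0.67 [179.4 203.6 165.5 184.5 193.5 222.5]
   jar_blue top 649 0.57 [170.  171.9 155.5 157.5 184.5 186.5]
jar_blue [555.2 254.6  76.1  31.8] err 0.35
   jar_black scene 967 0.7 [244.3 184.9 231.5 163.5 257.5 206.5]
   jar_black top 580 0.88 [235.4 188.6 223.5 173.5 247.5 202.5]
jar_black [514.7  82.2  97.   32. ] err 0.9
   jar_teal scene 472 0.72 [268.3 157.8 259.5 142.5 278.5 172.5]
   jar_teal top 466 0.84 [297.2 148.5 285.5 135.5 308.5 161.5]
jar_teal [630.8 -78.9  75.1  27.1] err 0.5
   jar_amber scene 396 0.66 [301.4 166.4 293.5 152.5 309.5 180.5]
   jar_amber top 278 0.7 [315.  186.  305.5 176.5 324.5 195.5]
jar_amber [ 530.9 -126.9   71.7   20.9] err 0.52
   jar_red scene 482 0.57 [325.2 185.2 315.5 170.5 335.5 199.5]
   jar_red top 304 0.6 [309.2 230.3 299.5 220.5 319.5 240.5]
jar_red [ 413.8 -113.9   67.7   24.2] err 0.53
   vial_teal scene 78 0.49 [357.9 179.7 354.5 173.5 361.5 186.5]
   vial_teal top 57 0.58 [349.5 236.9 344.5 233.5 354.5 240.5]
vial_teal [ 399.8 -224.8   34.8    9. ] err 0.28
   vial_pink scene 116 0.65 [303.3 210.7 298.5 203.5 307.5 218.5]
   vial_pink top 42 0.45 [266.2 245.9 262.5 242.5 269.5 249.5]
vial_pink [370.9  -2.7  36.3  10. ] err 0.63
well [192 171  25  24 463] [204.1 182.2] [0.5375 0.1684 0.01  ]
well [225 184  25  20 196] [237.1 196.5] [0.501  0.0778 0.01  ]
well [151 197  25  24 469] [162.9 208.5] [0.4627 0.2764 0.01  ]
well [183 204  25  25 480] [195.2 216.2] [0.4444 0.1882 0.01  ]
well [216 212  25  25 478] [227.8 224.2] [0.4257 0.1001 0.01  ]
[[0.4076, 0.3402, 0.014], [0.6288, 0.3004, 0.014], [0.567, 0.0167, 0.014], [0.3503, 0.0625, 0.014]]
```

View pics/crop1.png

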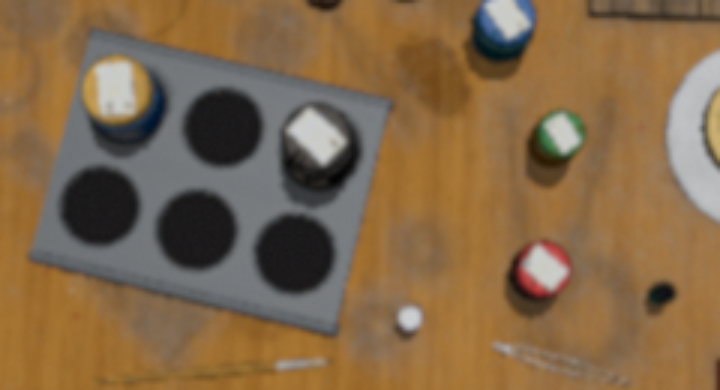

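The near wells are 90.0 mm apart and the rows 95.2 mm apart, which matches the board, so its yaw is about -0.207. The fitted heights and radii agree with the text too. Targets are teal (0.5375,0.1684), red (0.4627,0.2764) and amber (0.4257,0.1001). I'll keep one gripper heading, with the fingers closing along board x.

```bash
cat > d.py <<'E'
import sys
from h import *
T=np.array(list(map(float,sys.argv[1:4]))); th=1.364
s=env.read_state(); r=R.from_quat(s["tcp_rot"]); m=r.as_matrix()
a=np.arctan2(m[1,0],m[0,0]); d=m.T@(T-s["ee_pos"])*100
print("t%.2f"%s["t"],"pos",np.round(s["ee_pos"],4),"tool delta cm",d.round(2),"spin",round(-np.degrees((th-a+np.pi)%(2*np.pi)-np.pi),1),"gw",round(s["grip_width"],4),"q7",round(s["joint_positions"][6],2),"down",m[:,2].round(3),"F",np.round(s["wrist_force"],1))
E
python3 -m handwheel '[[1,0,0,0,-7],[1,0,0,0,-7],[1,0,0,0,-7],[1,0,0,0,-7],[1,0,0,0,-7],[1,0,0,0,-7],[1,0,0,0,-7],[1,0,0,0,-7],[1,0,0,0,-7],[1,0,0,0,-1.5]]'; python3 d.py .6308 -.0789 .23
```

```text
t: 2.58
ee_pos: [0.1536, -0.6316, 0.2453]
tcp_rot: [0.775, 0.632, 0.0, 0.0]
wrist_force: [0.2, -0.1, -0.3]
grip_width: 0.0853
grip_force: 0.0
t2.58 pos [ 0.1536 -0.6316  0.2453] tool delta cm [63.75 35.62  1.55] spin 0.2 gw 0.0853 q7 0.93 down [ 0.  0. -1.] F [ 0.2 -0.1 -0.3]
```

```bash
python3 -m handwheel '[[1,3.5,1.95,0,0],[1,3.5,1.95,0,0],[1,3.5,1.95,0,0],[1,3.5,1.95,0,0],[1,3.5,1.95,0,0],[1,3.5,1.95,0,0],[1,3.5,1.95,0,0],[1,3.5,1.95,0,0],[1,3.5,1.95,0,0],[1,3.5,1.95,0,0],[1,3.5,1.95,0,0],[1,3.5,1.95,0,0]]' | head -2; python3 d.py .6308 -.0789 .12
```

```text
t: 3.58
ee_pos: [0.4699, -0.2669, 0.2456]
t3.58 pos [ 0.4699 -0.2669  0.2456] tool delta cm [21.73 11.83 12.56] spin -0.1 gw 0.0855 q7 0.07 down [ 0. -0. -1.] F [-0.3 -1.1  0.3]
```

```bash
python3 -m handwheel '[[1,3.6,2,0,0],[1,3.6,2,0,0],[1,3.6,2,0,0],[1,3.6,2,1,0],[1,3.6,2,2,0],[1,3.7,1.8,2,0],[1,0,0,2.5,0],[1,0,0,2.5,0],[1,0,0,2.5,0],[1,0,0,0,0]]' | head -2; python3 d.py .6308 -.0789 .042
```

```text
t: 4.42
ee_pos: [0.6202, -0.086, 0.1192]
t4.42 pos [ 0.6202 -0.086   0.1192] tool delta cm [0.93 0.96 7.71] spin -0.1 gw 0.0857 q7 -0.34 down [-0.009  0.    -1.   ] F [-0.   0.   0.3]
```

```bash
python3 -m handwheel '[[1,0.9,1.0,0,0],[1,0,0,0,0]]' | head -2; python3 d.py .6308 -.0789 .042; python3 - <<'E'
from h import *
c=cam("scene"); cv2.imwrite("pics/s1.png",cv2.resize(c["color"][70:230,180:400],None,fx=3,fy=3)[:,:,::-1])
E
```

```text
t: 4.58
ee_pos: [0.6376, -0.0782, 0.1251]
t4.58 pos [ 0.6376 -0.0782  0.1251] tool delta cm [-0.22 -0.67  8.3 ] spin -0.0 gw 0.0854 q7 -0.35 down [ 0.003  0.001 -1.   ] F [1.6 1.  0.8]
```

View pics/s1.png

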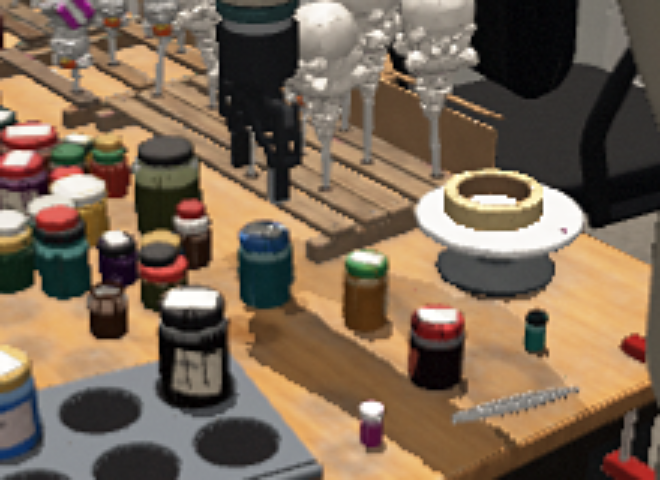

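The crop shows the open fingers straddling the blue-lidded jar (crop 265,250) from above. The reading was taken mid-settle, so I'll let it settle before correcting.

```bash
python3 -m handwheel '[[1,0,0,2,0],[1,0,0,2,0],[1,0,0,0,0],[1,0,0,0,0],[1,0,0,0,0]]' | head -2; python3 d.py .6308 -.0789 .042
```

```text
t: 5.05
ee_pos: [0.636, -0.08, 0.0856]
t5.05 pos [ 0.636  -0.08    0.0856] tool delta cm [-0.   -0.54  4.36] spin -0.0 gw 0.0855 q7 -0.36 down [ 0.002 -0.    -1.   ] F [ 0.3 -0.   0. ]
```

```bash
python3 -m handwheel '[[1,0,-0.5,0,0],[1,0,0,1.5,0],[1,0,0,1.5,0],[1,0,0,1.35,0],[1,0,0,0,0],[0,0,0,0,0],[0,0,0,0,0],[0,0,0,0,0],[0,0,0,0,0],[0,0,0,0,0],[0,0,0,0,0],[0,0,0,0,0]]'; python3 d.py .6308 -.0789 .042
```

```text
t: 6.05
ee_pos: [0.6316, -0.0786, 0.042]
tcp_rot: [0.776, 0.631, 0.001, 0.001]
wrist_force: [0.3, -0.1, 6.3]
grip_width: 0.0515
grip_force: 62.6
t6.05 pos [ 0.6316 -0.0786  0.042 ] tool delta cm [-0.04 -0.08  0.  ] spin 0.0 gw 0.0515 q7 -0.38 down [ 0.003 -0.    -1.   ] F [ 0.3 -0.1  6.3]
```

```bash
python3 -m handwheel '[[0,0,0,-1,0],[0,0,0,-2,0],[0,0,0,-3,0],[0,0,0,-3,0],[0,0,0,-3,0],[0,0,0,-3,0],[0,0,0,-1,0],[0,0,0,0,0],[0,0,0,0,0]]'; python3 d.py .5375 .1684 .20
```

```text
t: 6.8
ee_pos: [0.6297, -0.0787, 0.2001]
tcp_rot: [0.776, 0.631, -0.0, -0.0]
wrist_force: [-0.5, -0.3, -2.8]
grip_width: 0.051
grip_force: 63.3
t6.80 pos [ 0.6297 -0.0787  0.2001] tool delta cm [ 2.230e+01 -1.409e+01  2.000e-02] spin 0.0 gw 0.051 q7 -0.32 down [-0.001 -0.    -1.   ] F [-0.5 -0.3 -2.8]
```

```bash
python3 -m handwheel '[[0,1.5,-1,0,0],[0,2.8,-1.8,0,0],[0,3,-1.9,0,0],[0,3,-1.9,0,0],[0,3,-1.9,0,0],[0,3,-1.9,0,0],[0,3,-1.9,0,0],[0,2,-1.2,0,0],[0,1,-0.6,0,0],[0,0,0,0,0],[0,0,0,0,0],[0,0,0,0,0]]'|head -2; python3 d.py .5375 .1684 .055
```

```text
t: 7.8
ee_pos: [0.5385, 0.1658, 0.1996]
t7.80 pos [0.5385 0.1658 0.1996] tool delta cm [ 0.27 -0.14 14.46] spin -0.1 gw 0.0515 q7 -0.76 down [-0.001 -0.002 -1.   ] F [ 0.4 -0.9 -2.2]
```

```bash
python3 -m handwheel '[[0,0.25,-0.15,1,0],[0,0,0,2.5,0],[0,0,0,2.5,0],[0,0,0,2.5,0],[0,0,0,2,0],[0,0,0,1,0],[0,0,0,1,0],[0,0,0,0,0],[0,0,0,0,0]]'|head -2; python3 d.py .5375 .1684 .0515
```

```text
t: 8.55
ee_pos: [0.5374, 0.171, 0.0756]
t8.55 pos [0.5374 0.171  0.0756] tool delta cm [-0.25  0.06  2.41] spin -0.0 gw 0.051 q7 -0.83 down [ 0. -0. -1.] F [-0.1  0.3 -2.1]
```

```bash
python3 -m handwheel '[[0,-0.25,0.05,0.7,0],[0,0,0,0.7,0],[0,0,0,0.5,0],[0,0,0,0.3,0],[0,0,0,0.1,0],[0,0,0,0,0],[0,0,0,0,0],[0,0,0,0,0]]'; python3 d.py .5375 .1684 .0515
```

```text
t: 9.22
ee_pos: [0.5373, 0.1689, 0.0528]
tcp_rot: [0.776, 0.631, 0.0, 0.0]
wrist_force: [0.4, 0.1, -1.8]
grip_width: 0.0513
grip_force: 63.2
t9.22 pos [0.5373 0.1689 0.0528] tool delta cm [-0.04  0.03  0.13] spin 0.0 gw 0.0513 q7 -0.84 down [ 0.  0. -1.] F [ 0.4  0.1 -1.8]
```

```bash
python3 -m handwheel '[[0,0,0,0.12,0],[0,0,0,0.05,0],[0,0,0,0,0],[0,0,0,0,0],[1,0,0,0,0],[1,0,0,0,0],[1,0,0,0,0],[1,0,0,0,0],[1,0,0,-1,0],[1,0,0,-2.5,0],[1,0,0,-3,0],[1,0,0,-3,0]]'; python3 d.py .4138 -.1139 .20
```

```text
t: 10.22
ee_pos: [0.5365, 0.1687, 0.1472]
tcp_rot: [0.776, 0.631, -0.001, -0.0]
wrist_force: [0.6, -0.6, -0.5]
grip_width: 0.0855
grip_force: 0.0
t10.22 pos [0.5365 0.1687 0.1472] tool delta cm [-30.17  -6.24  -5.26] spin 0.0 gw 0.0855 q7 -0.79 down [-0.001 -0.    -1.   ] F [ 0.6 -0.6 -0.5]
```

```bash
python3 -m handwheel '[[1,0,0,-3,0],[1,-2,-0.4,-1.5,0],[1,-3.5,-0.7,0,0],[1,-3.8,-0.8,0,0],[1,-3.8,-0.8,0,0],[1,-3.8,-0.8,0,0],[1,-3.8,-0.8,0,0],[1,-3.8,-0.8,0,0],[1,-3.5,-0.7,0,0],[1,-2,-0.4,0,0],[1,0,0,0,0],[1,0,0,0,0]]'|head -2; python3 d.py .4138 -.1139 .10
```

```text
t: 11.22
ee_pos: [0.4147, -0.1133, 0.1915]
t11.22 pos [ 0.4147 -0.1133  0.1915] tool delta cm [-0.08 -0.09  9.15] spin -0.2 gw 0.0855 q7 -0.25 down [ 0.001 -0.001 -1.   ] F [ 1.  -0.  -0.6]
```

```bash
python3 -m handwheel '[[1,0,0,2,0],[1,0,0,3,0],[1,0,0,3,0],[1,0,0,1.5,0],[1,0,0,0.5,0],[1,0,0,0,0],[1,0,0,0,0],[1,0,0,0,0]]'|head -2; python3 d.py .4138 -.1139 .038; python3 - <<'E'
from fit import *
C={n:cam(n) for n in("scene","top")}
for l,p in (("jar_teal",(224,210)),("jar_black",(244,185)),("jar_blue",(180,203))):
  M={}
  for n in C:
    r=env.silhouettes(n,l)
    for q in r[:2]: print(l,n,q["centre"],q["score"])
for l,T in (("teal well",(.5375,.1684,.05)),("red",(.4138,-.1139,.04))): print(l,proj(C["scene"],T),proj(C["top"],T))
cv2.imwrite("pics/s2.png",cv2.resize(C["scene"]["color"][130:260,140:390],None,fx=3,fy=3)[:,:,::-1])
E
```

```text
t: 11.88
ee_pos: [0.4161, -0.1118, 0.0919]
t11.88 pos [ 0.4161 -0.1118  0.0919] tool delta cm [-0.25 -0.2   5.39] spin 0.1 gw 0.0856 q7 -0.36 down [ 0.002 -0.    -1.   ] F [ 1.   0.  -0.5]
jar_teal scene [211.6, 195.5] 0.72
jar_teal top [204.5, 180.2] 0.57
jar_black scene [245.3, 183.0] 0.72
jar_black top [232.0, 187.2] 0.75
jar_blue scene [180.6, 201.6] 0.73
jar_blue top [171.7, 172.5] 0.88
teal well [[212.38922495 194.60063115]] [[202.62538292 179.55972317]]
red [[325.57907875 183.34344339]] [[309.26436242 230.12755209]]
```

View pics/s2.png

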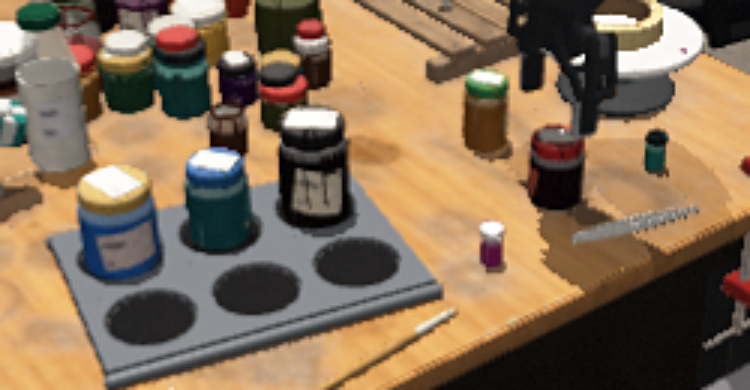

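The picture shows the teal jar upright in the far middle well (crop 218,200), with the gripper over the red jar (crop 557,165).

```bash
python3 -m handwheel '[[1,-0.25,-0.2,0,0],[1,0,0,1.5,0],[1,0,0,2,0],[1,0,0,1.5,0],[1,0,0,0.4,0],[0,0,0,0,0],[0,0,0,0,0],[0,0,0,0,0],[0,0,0,0,0],[0,0,0,0,0],[0,0,0,0,0],[0,0,0,0,0]]'; python3 d.py .4138 -.1139 .038
```

```text
t: 13.28
ee_pos: [0.4127, -0.1151, 0.0437]
tcp_rot: [0.776, 0.631, -0.001, 0.001]
wrist_force: [0.7, -0.3, 6.1]
grip_width: 0.0464
grip_force: 61.2
t13.28 pos [ 0.4127 -0.1151  0.0437] tool delta cm [0.14 0.08 0.57] spin 0.0 gw 0.0464 q7 -0.8 down [ 0.    -0.003 -1.   ] F [ 0.7 -0.3  6.1]
```

```bash
python3 -m handwheel '[[0,0,0,-1,0],[0,0,0,-2,0],[0,0,0,-3,0],[0,0,0,-3,0],[0,0,0,-3,0],[0,0,0,-3,0],[0,0,0,-1.5,0],[0,0,0,0,0],[0,0,0,0,0]]'; python3 d.py .4627 .2764 .20
```

```text
t: 14.03
ee_pos: [0.4123, -0.1149, 0.2084]
tcp_rot: [0.776, 0.63, -0.001, 0.001]
wrist_force: [-0.4, -0.9, -2.7]
grip_width: 0.047
grip_force: 62.7
t14.03 pos [ 0.4123 -0.1149  0.2084] tool delta cm [39.34 -3.1   0.72] spin -0.0 gw 0.047 q7 -0.48 down [-0.    -0.003 -1.   ] F [-0.4 -0.9 -2.7]
```

```bash
python3 -m handwheel '[[0,1.5,-0.1,0,0],[0,3,-0.2,0,0],[0,3.8,-0.3,0,0],[0,3.8,-0.3,0,0],[0,3.8,-0.3,0,0],[0,3.8,-0.3,0,0],[0,3.8,-0.3,0,0],[0,3.8,-0.3,0,0],[0,3.8,-0.3,0,0],[0,3.5,-0.3,0,0],[0,2.5,-0.2,0,0],[0,1.5,-0.1,0,0]]'|head -2; python3 -m handwheel '[[0,0.5,0,0,0],[0,0,0,0,0],[0,0,0,0,0],[0,0,0,0,0]]' | head -2;  python3 d.py .4627 .2764 .0527
```

```text
t: 15.03
ee_pos: [0.4605, 0.2732, 0.2052]
t: 15.37
ee_pos: [0.4628, 0.272, 0.2061]
t15.37 pos [0.4628 0.272  0.2061] tool delta cm [ 0.51 -0.07 15.34] spin -0.1 gw 0.0464 q7 -1.24 down [-0.003 -0.005 -1.   ] F [-0.3  0.3 -1.7]
```

```bash
python3 -m handwheel '[[0,0.4,-0.05,1,0],[0,0,0,2.5,0],[0,0,0,3,0],[0,0,0,3,0],[0,0,0,2,0],[0,0,0,1,0],[0,0,0,0.8,0],[0,0,0,0,0],[0,0,0,0,0],[0,0,0,0,0]]'|head -2; python3 d.py .4627 .2764 .0527
```

```text
t: 16.2
ee_pos: [0.4639, 0.2786, 0.0751]
t16.20 pos [0.4639 0.2786 0.0751] tool delta cm [-0.24 -0.08  2.24] spin 0.0 gw 0.0465 q7 -1.39 down [ 0.    -0.001 -1.   ] F [ 0.3  0.8 -2.4]
```

```bash
python3 -m handwheel '[[0,-0.35,-0.1,0.6,0],[0,0,0,0.7,0],[0,0,0,0.5,0],[0,0,0,0.3,0],[0,0,0,0.1,0],[0,0,0,0,0],[0,0,0,0,0],[0,0,0,0,0]]'; python3 d.py .4627 .2764 .0527
```

```text
t: 16.87
ee_pos: [0.4612, 0.2743, 0.0527]
tcp_rot: [0.776, 0.631, -0.002, 0.001]
wrist_force: [-2.7, -1.7, 10.1]
grip_width: 0.0468
grip_force: 63.7
t16.87 pos [0.4612 0.2743 0.0527] tool delta cm [0.23 0.1  0.  ] spin 0.0 gw 0.0468 q7 -1.42 down [-0.001 -0.003 -1.   ] F [-2.7 -1.7 10.1]
```

```bash
python3 -m handwheel '[[0,0,0,-0.05,0],[0,0,0,0,0],[0.76,0,0,0,0],[0.76,0,0,0,0],[0.76,0,0,0,0],[0.76,0,0,0,0],[0.76,0,0,-1,0],[0.76,0,0,-2.5,0],[0.76,0,0,-3,0],[0.76,0,0,-3,0],[0.76,0,0,-3,0],[1,0,0,-2,0]]'; python3 d.py .5309 -.1269 .20
```

```text
t: 17.87
ee_pos: [0.4621, 0.2759, 0.2009]
tcp_rot: [0.776, 0.631, 0.0, 0.0]
wrist_force: [0.3, 0.7, -0.1]
grip_width: 0.0754
grip_force: 0.0
t17.87 pos [0.4621 0.2759 0.2009] tool delta cm [-38.02  14.97   0.09] spin 0.1 gw 0.0754 q7 -1.25 down [ 0.001  0.    -1.   ] F [ 0.3  0.7 -0.1]
```

```bash
python3 -m handwheel '[[1,-2,0.8,0,0],[1,-3,1.2,0,0],[1,-3.7,1.45,0,0],[1,-3.7,1.45,0,0],[1,-3.7,1.45,0,0],[1,-3.7,1.45,0,0],[1,-3.7,1.45,0,0],[1,-3.7,1.45,0,0],[1,-3.7,1.45,0,0],[1,-3.7,1.45,0,0],[1,-2.4,1,0,0],[1,-1,0.4,0,0]]'|head -2; python3 -m handwheel '[[1,0,0,1,0],[1,0,0,2,0],[1,0,0,3,0],[1,0,0,3,0],[1,0,0,1.5,0],[1,0,0,0.5,0],[1,0,0,0,0],[1,0,0,0,0],[1,0,0,0,0]]' | head -2;  python3 d.py .5309 -.1269 .043
```

```text
t: 18.87
ee_pos: [0.5306, -0.1333, 0.1984]
t: 19.62
ee_pos: [0.5315, -0.1269, 0.0894]
t19.62 pos [ 0.5315 -0.1269  0.0894] tool delta cm [-0.   -0.06  4.64] spin 0.1 gw 0.0857 q7 -0.62 down [ 0.001 -0.002 -1.   ] F [-0.1  0.4  0.7]
```

```bash
python3 -m handwheel '[[1,0,0,1.5,0],[1,0,0,1.5,0],[1,0,0,1.2,0],[1,0,0,0.4,0],[1,0,0,0,0],[0,0,0,0,0],[0,0,0,0,0],[0,0,0,0,0],[0,0,0,0,0],[0,0,0,0,0],[0,0,0,0,0],[0,0,0,0,0]]'; python3 d.py .5309 -.1269 .043
```

```text
t: 20.62
ee_pos: [0.531, -0.128, 0.0431]
tcp_rot: [0.776, 0.631, -0.001, 0.001]
wrist_force: [-0.1, 0.3, 6.0]
grip_width: 0.04
grip_force: 60.1
t20.62 pos [ 0.531  -0.128   0.0431] tool delta cm [ 0.1  -0.04  0.01] spin 0.0 gw 0.04 q7 -0.68 down [-0.    -0.002 -1.   ] F [-0.1  0.3  6. ]
```

```bash
python3 -m handwheel '[[0,0,0,-1,0],[0,0,0,-2,0],[0,0,0,-3,0],[0,0,0,-3,0],[0,0,0,-3,0],[0,0,0,-3,0],[0,0,0,-1,0],[0,0,0,0,0],[0,0,0,0,0]]'; python3 d.py .4257 .1001 .20
```

```text
t: 21.37
ee_pos: [0.5302, -0.128, 0.2021]
tcp_rot: [0.776, 0.63, -0.001, 0.0]
wrist_force: [-0.3, 0.0, -1.0]
grip_width: 0.0397
grip_force: 61.0
t21.37 pos [ 0.5302 -0.128   0.2021] tool delta cm [ 20.18 -14.9    0.17] spin 0.0 gw 0.0397 q7 -0.49 down [-0.002 -0.003 -1.   ] F [-0.3  0.  -1. ]
```

```bash
python3 -m handwheel '[[0,1.2,-0.9,0,0],[0,2.2,-1.6,0,0],[0,3,-2.2,0,0],[0,3,-2.2,0,0],[0,3,-2.2,0,0],[0,3,-2.2,0,0],[0,2.5,-1.9,0,0],[0,1.5,-1.1,0,0],[0,0.7,-0.6,0,0],[0,0,0,0,0],[0,0,0,0,0],[0,0,0,0,0]]'|head -2; python3 -m handwheel '[[0,0,0,1,0],[0,0,0,3,0],[0,0,0,3,0],[0,0,0,3,0],[0,0,0,2,0],[0,0,0,0.5,0],[0,0,0,0,0],[0,0,0,0,0],[0,0,0,0,0]]'|head -2;python3 d.py .4257 .1001 .052
```

```text
t: 22.37
ee_pos: [0.4263, 0.0979, 0.2012]
t: 23.12
ee_pos: [0.4267, 0.0994, 0.0778]
t23.12 pos [0.4267 0.0994 0.0778] tool delta cm [ 0.05 -0.11  2.58] spin -0.0 gw 0.04 q7 -1.25 down [ 0.    -0.001 -1.   ] F [ 0.2  0.6 -1.4]
```

```bash
python3 -m handwheel '[[0,0,-0.1,0.7,0],[0,0,0,0.8,0],[0,0,0,0.6,0],[0,0,0,0.3,0],[0,0,0,0.1,0],[0,0,0,0,0],[0,0,0,0,0],[0,0,0,0,0]]'; python3 d.py .4257 .1001 .052
```

```text
t: 23.78
ee_pos: [0.4246, 0.0994, 0.0521]
tcp_rot: [0.776, 0.631, -0.001, 0.001]
wrist_force: [-0.5, -0.6, 4.9]
grip_width: 0.0401
grip_force: 61.6
t23.78 pos [0.4246 0.0994 0.0521] tool delta cm [0.09 0.1  0.01] spin 0.1 gw 0.0401 q7 -1.31 down [-0.001 -0.003 -1.   ] F [-0.5 -0.6  4.9]
```

```bash
python3 -m handwheel '[[0.7,0,0,0,0],[0.7,0,0,0,0],[0.7,0,0,0,0],[0.7,0,0,0,0],[0.7,0,0,-1,0],[0.7,0,0,-2.5,0],[0.7,0,0,-3,0],[0.7,0,0,-3,0],[0.7,0,0,-3,0],[0.7,0,0,-2,0],[0.7,0,0,0,0]]'; python3 d.py .40 -.225 .20; python3 - <<'E'
from fit import *
C={n:cam(n) for n in("scene","top")}
l="vial_teal";M={}
for n,p in zip(("scene","top"),NEAR[l]):
    s=sil(n,l,np.array(p))
    if s is not None: M[n]=maskm(s["pixels"])
    else: print("none",n,[(r["centre"],r["score"]) for r in env.silhouettes(n,l)])
print(M,fit(C,M,(.4,-.225),.036,.01)) if M else 0
cv2.imwrite("pics/s3.png",cv2.resize(C["scene"]["color"][130:260,140:390],None,fx=3,fy=3)[:,:,::-1])
E
```

```text
t: 24.7
ee_pos: [0.4272, 0.1007, 0.2002]
tcp_rot: [0.776, 0.63, 0.002, 0.002]
wrist_force: [0.5, -0.5, 0.6]
grip_width: 0.0599
grip_force: 0.0
t24.70 pos [0.4272 0.1007 0.2002] tool delta cm [-3.243e+01  4.030e+00  2.000e-02] spin -0.0 gw 0.0599 q7 -1.02 down [ 0.005 -0.    -1.   ] F [ 0.5 -0.5  0.6]
none top [([173.9, 196.6], 0.27)]
{'scene': array([358.1954023 , 178.98850575, 177.25      ,  86.25      ,
       181.25      ,  93.25      ])} (array([ 0.40183004, -0.22785018,  0.03506896,  0.00975561]), np.float64(0.190338134765625))
```

View pics/s3.png

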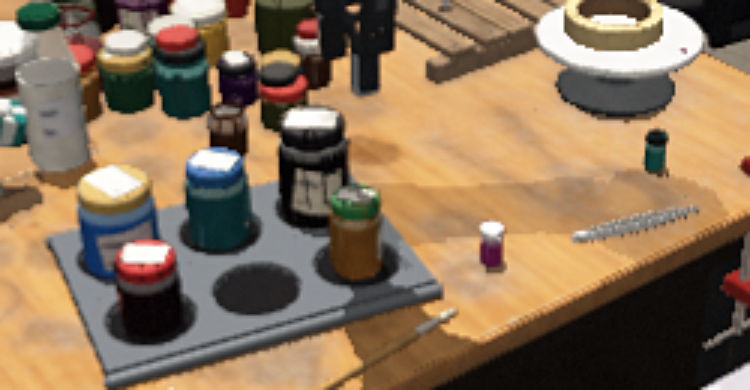

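All three jars stand upright in their wells: red at crop (150,290), amber (355,235), teal (218,200). The teal vial is at crop (655,150) and the pink vial hasn't moved.

```bash
python3 -m handwheel '[[0.7,-2,0.25,0,0],[0.7,-3,0.4,0,0],[0.7,-3.5,0.45,0,0],[0.7,-3.5,0.45,0,0],[0.7,-3.5,0.45,0,0],[0.7,-3.5,0.45,0,0],[0.7,-3.5,0.45,0,0],[0.7,-3.5,0.45,0,0],[0.7,-3.5,0.45,0,0],[0.7,-2,0.2,0,0],[0.7,-1,0,0,0],[0.7,0,0,0,0]]'|head -2; python3 -m handwheel '[[0.7,0,0,2,0],[0.7,0,0,3,0],[0.7,0,0,3,0],[0.7,0,0,2,0],[0.7,0,0,1,0],[0.7,0,0,0.5,0],[0.7,0,0,0,0],[0.7,0,0,0,0],[0.7,0,0,0,0],[0.7,0,0,0,0]]'|head -2;python3 d.py .4 -.225 .02
python3 - <<'E'
from fit import *
C={"scene":cam("scene")}
l="vial_teal";s=sil("scene",l,np.array(NEAR[l][0])); 
if s: M={"scene":maskm(s["pixels"])};print(fit(C,M,(.4,-.225),.036,.01))
P=[(x,y,z) for x,y in((.4,-.225),(.402,-.228)) for z in(0,.036)]
q=proj(C["scene"],P); print(q.round(1))
im=C["scene"]["color"][130:210,310:410]; cv2.imwrite("pics/s4.png",cv2.resize(im,None,fx=6,fy=6,interpolation=0)[:,:,::-1])
E
```

```text
t: 25.95
ee_pos: [0.3964, -0.228, 0.1963]
t: 26.78
ee_pos: [0.398, -0.2267, 0.0834]
t26.78 pos [ 0.398  -0.2267  0.0834] tool delta cm [0.22 0.16 6.34] spin 0.0 gw 0.0599 q7 -0.5 down [ 0.    -0.003 -1.   ] F [-0.5  0.1 -0.1]
(array([ 0.40310384, -0.22798789,  0.03419147,  0.00993901]), np.float64(0.810943603515625))
[[357.4 185. ]
 [358.5 174.1]
 [357.7 184.4]
 [358.8 173.5]]
```

View pics/s4.png

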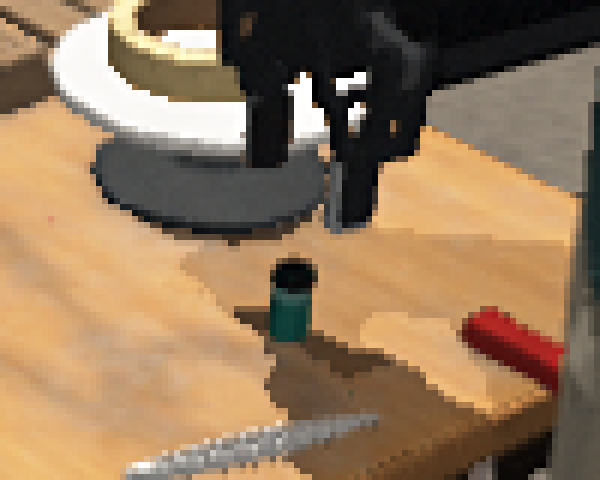

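```bash
python3 - <<'E'
from h import *
c=cam("top"); print("vial from top",at_z(c,(350,237.7),.025),at_z(c,(349.5,236.9),.02))
s=cam("scene"); print("scene",at_z(s,(359,175.5),.036))
for z in(.08,.1,.12):
  o=at_z(c,(384,185),z); e=[np.linalg.norm(at_z(c,p,z)-o) for p in((353,185),(384,216))]; print(z,o,e,np.hypot(*(o[:2]-[.401,-.227])), proj(s,o))
E
```

```text
vial from top [ 0.39745523 -0.22478782  0.025     ] [ 0.39985288 -0.22449628  0.02      ]
scene [ 0.39379411 -0.22059142  0.036     ]
0.08 [ 0.53224487 -0.30268258  0.08      ] [np.float64(0.08188705654328997), np.float64(0.08063697853254011)] 0.15150270415023734 [[346.80061836 136.42987287]]
0.1 [ 0.52871048 -0.29688468  0.1       ] [np.float64(0.08049836074981592), np.float64(0.07926948240294855)] 0.14558102271870474 [[346.7120381  131.31754567]]
0.12 [ 0.52517608 -0.29108677  0.12      ] [np.float64(0.07910966495634189), np.float64(0.07790198627335694)] 0.1397383778575954 [[346.62242948 126.08752212]]
```

```bash
python3 -m handwheel '[[0.7,0.2,0.1,1.5,0],[0.7,0,0,2,0],[0.7,0,0,1.5,0],[0.7,0,0,0.8,0],[0.7,0,0,0.4,0],[0.7,0,0,0,0],[0.7,0,0,0,0],[0.7,0,0,0,0]]'|head -2;python3 d.py .399 -.2245 .021
python3 - <<'E'
from h import *
c=cam("scene")
im=c["color"][130:210,310:410]; cv2.imwrite("pics/s5.png",cv2.resize(im,None,fx=6,fy=6,interpolation=0)[:,:,::-1])
E
```

```text
t: 27.65
ee_pos: [0.3991, -0.2253, 0.0212]
t27.65 pos [ 0.3991 -0.2253  0.0212] tool delta cm [ 0.07 -0.03  0.02] spin 0.0 gw 0.0595 q7 -0.65 down [-0.    -0.002 -1.   ] F [0.1 0.2 0.4]
```

View pics/s5.png

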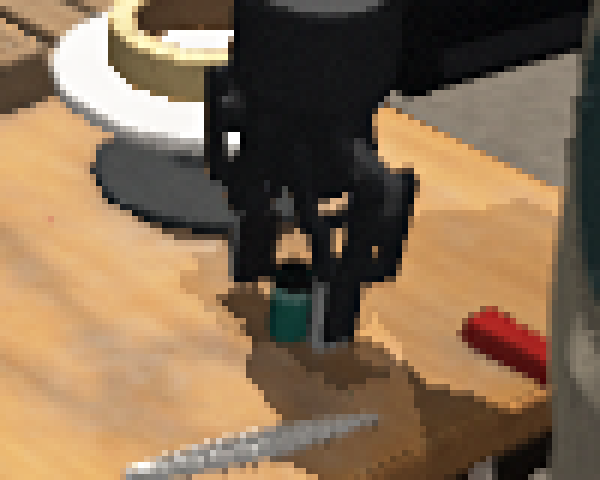

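The vial (crop 291,305) sits between the far finger (crop 258) and the near finger (crop 330), so I'll close.

```bash
python3 -m handwheel '[[0,0,0,0,0],[0,0,0,0,0],[0,0,0,0,0],[0,0,0,0,0],[0,0,0,0,0],[0,0,0,0,0],[0,0,0,0,0],[0,0,0,0,0],[0,0,0,0,0]]';python3 d.py .399 -.2245 .021
```

```text
t: 28.45
ee_pos: [0.399, -0.2253, 0.0208]
tcp_rot: [0.776, 0.631, -0.001, 0.001]
wrist_force: [1.0, 0.2, 5.5]
grip_width: 0.018
grip_force: 58.7
t28.45 pos [ 0.399  -0.2253  0.0208] tool delta cm [ 0.07 -0.02 -0.02] spin 0.0 gw 0.018 q7 -0.65 down [-0.001 -0.002 -1.   ] F [1.  0.2 5.5]
```

```bash
python3 -m handwheel '[[0,0,0,-1,0],[0,0,0,-2,0],[0,0,0,-3,0],[0,0,0,-3,0],[0,0,0,-3,0],[0,0,0,-3,0],[0,0,0,-3,0],[0,0,0,-1.5,0],[0,0,0,-0.5,0],[0,0,0,0,0],[0,0,0,0,0]]'|head -6; python3 d.py .5375 .1684 .22
python3 - <<'E'
from fit import *
C={n:cam(n) for n in("scene","top")}
for n in C: print([(r["centre"],r["score"]) for r in env.recognise(n,"vial_teal")])
ee=env.read_state()["ee_pos"]; c=C["scene"]; q=proj(c,[ee,ee+[0,0,.015],ee+[0,0,-.021]]); print(q)
u,v=q[0].astype(int)
cv2.imwrite("pics/s6.png",cv2.resize(c["color"][v-40:v+40,u-50:u+50],None,fx=6,fy=6,interpolation=0)[:,:,::-1])
# jars in board
Z={"jar_teal":((212,195),(204,180)),"jar_black":((244,185),(234,188)),"jar_blue":((180,203),(170,172))}
for l,nr in Z.items():
  M={}
  for n,p in zip(("scene","top"),nr):
    s=sil(n,l,np.array(p))
    if s: M[n]=maskm(s["pixels"]);
  h,r,_=DIM[l]; print(l,list(M),fit(C,M,(.5375,.1684),h,r,.009) if M else 0)
E
```

```text
t: 29.37
ee_pos: [0.3981, -0.2247, 0.2197]
tcp_rot: [0.776, 0.63, -0.002, -0.0]
wrist_force: [-0.4, -0.3, -0.3]
grip_width: 0.0178
grip_force: 58.5
t29.37 pos [ 0.3981 -0.2247  0.2197] tool delta cm [41.33  5.58 -0.14] spin 0.0 gw 0.0178 q7 -0.26 down [-0.003 -0.001 -1.   ] F [-0.4 -0.3 -0.3]
[]
[]
[[364.98733587 113.56255781]
 [365.54704225 108.13923918]
 [364.21831615 121.03349416]]
jar_teal ['scene', 'top'] (array([0.53737962, 0.16863267, 0.07403163, 0.02626825]), np.float64(0.43483734130859375))
jar_black ['scene', 'top'] (array([0.51713043, 0.08236397, 0.0983086 , 0.030274  ]), np.float64(0.9958654158768638))
jar_blue ['scene', 'top'] (array([0.55350446, 0.25284616, 0.08923709, 0.02565032]), np.float64(1.8411375340361076))
```

View pics/s6.png

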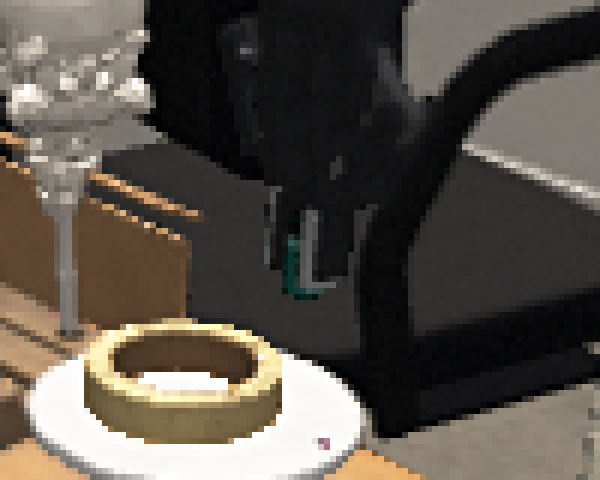

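The vial is held upright with its base level with the fingertips. Now carrying it over the teal jar.

```bash
python3 -m handwheel '[[0,1.5,0.2,0,0],[0,3,0.4,0,0],[0,3.8,0.5,0,0],[0,3.8,0.5,0,0],[0,3.8,0.5,0,0],[0,3.8,0.5,0,0],[0,3.8,0.5,0,0],[0,3.8,0.5,0,0],[0,3.8,0.5,0,0],[0,3.8,0.5,0,0],[0,3,0.4,0,0],[0,2,0.3,0,0]]'|head -2; python3 -m handwheel '[[0,1,0.1,0,0],[0,0.5,0.1,0,0],[0,0,0,2,0],[0,0,0,3,0],[0,0,0,3,0],[0,0,0,0.9,0],[0,0,0,0,0],[0,0,0,0,0],[0,0,0,0,0],[0,0,0,0,0]]'|head -2;python3 d.py .5375 .1684 .105
```

```text
t: 30.87
ee_pos: [0.5331, 0.1595, 0.2198]
t: 31.7
ee_pos: [0.5386, 0.1694, 0.1323]
t31.70 pos [0.5386 0.1694 0.1323] tool delta cm [-0.12 -0.09  2.73] spin 0.0 gw 0.0172 q7 -1.13 down [ 0.001 -0.001 -1.   ] F [-0.1  0.6 -0.3]
```

```bash
python3 - <<'E'
from h import *
c=cam("scene"); t=cam("top"); ee=env.read_state()["ee_pos"]
print(proj(c,[ee+[0,0,-.021],[.5375,.1684,.085],[.5375,.1684,.083]]))
a=c["color"][150:215,180:250]; cv2.imwrite("pics/s7.png",cv2.resize(a,None,fx=8,fy=8,interpolation=0)[:,:,::-1])
E
```

```text
[[210.03982938 174.36038683]
 [211.31960245 183.12019251]
 [211.38169182 183.78570964]]
```

View pics/s7.png

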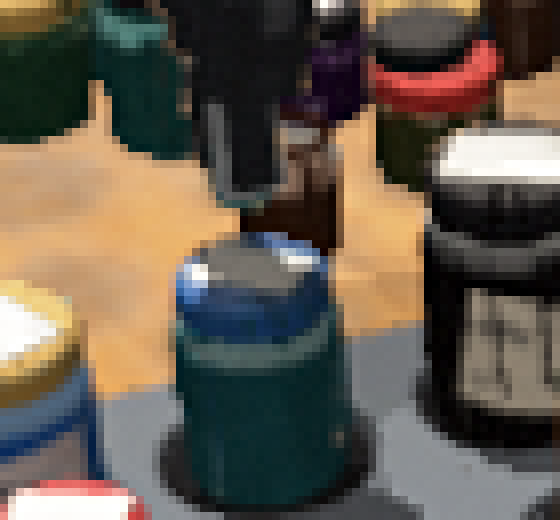

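The vial's base shows at crop (245,202), one pixel from where the TCP predicts it. The lid centre is at crop (253,262), so the vial is aligned. Lowering it.

```bash
python3 -m handwheel '[[0,-0.05,-0.1,0.8,0],[0,0,0,0.8,0],[0,0,0,0.6,0],[0,0,0,0.3,0],[0,0,0,0.1,0],[0,0,0,0,0],[0,0,0,0,0],[0,0,0,0,0]]';python3 d.py .5375 .1684 .104
```

```text
t: 32.47
ee_pos: [0.5365, 0.1689, 0.1047]
tcp_rot: [0.776, 0.631, -0.001, 0.0]
wrist_force: [0.7, 0.8, -0.5]
grip_width: 0.0177
grip_force: 58.6
t32.47 pos [0.5365 0.1689 0.1047] tool delta cm [-0.03  0.11  0.07] spin 0.0 gw 0.0177 q7 -1.16 down [-0.001 -0.002 -1.   ] F [ 0.7  0.8 -0.5]
```

```bash
python3 -m handwheel '[[0,0,0,0.05,0],[0,0,0,0.05,0],[0,0,0,0,0],[0,0,0,0,0]]';python3 d.py .5375 .1684 .104
```

```text
t: 32.8
ee_pos: [0.5365, 0.1689, 0.1039]
tcp_rot: [0.776, 0.631, -0.001, 0.0]
wrist_force: [0.3, -0.1, 2.4]
grip_width: 0.0175
grip_force: 58.8
t32.80 pos [0.5365 0.1689 0.1039] tool delta cm [-0.03  0.1  -0.01] spin 0.0 gw 0.0175 q7 -1.16 down [-0.001 -0.002 -1.   ] F [ 0.3 -0.1  2.4]
```

```bash
python3 -m handwheel '[[0.3,0,0,0,0],[0.5,0,0,0,0],[0.6,0,0,0,0],[0.6,0,0,0,0],[0.6,0,0,0,0],[0.6,0,0,-0.5,0],[0.6,0,0,-1.5,0],[0.6,0,0,-3,0],[0.6,0,0,-3,0],[0.6,0,0,-3,0],[0.6,0,0,-1,0],[0.6,0,0,0,0]]';python3 d.py .40 -.2 .23; python3 - <<'E'
from h import *
c=cam("scene")
a=c["color"][140:240,150:260]; cv2.imwrite("pics/s8.png",cv2.resize(a,None,fx=6,fy=6,interpolation=0)[:,:,::-1])
E
```

```text
t: 33.8
ee_pos: [0.538, 0.17, 0.2266]
tcp_rot: [0.776, 0.63, 0.002, 0.001]
wrist_force: [-0.2, 0.3, -0.3]
grip_width: 0.0513
grip_force: 0.0
t33.80 pos [0.538  0.17   0.2266] tool delta cm [-39.04  -5.93  -0.39] spin 0.0 gw 0.0513 q7 -1.03 down [ 0.004 -0.    -1.   ] F [-0.2  0.3 -0.3]
```

View pics/s8.png

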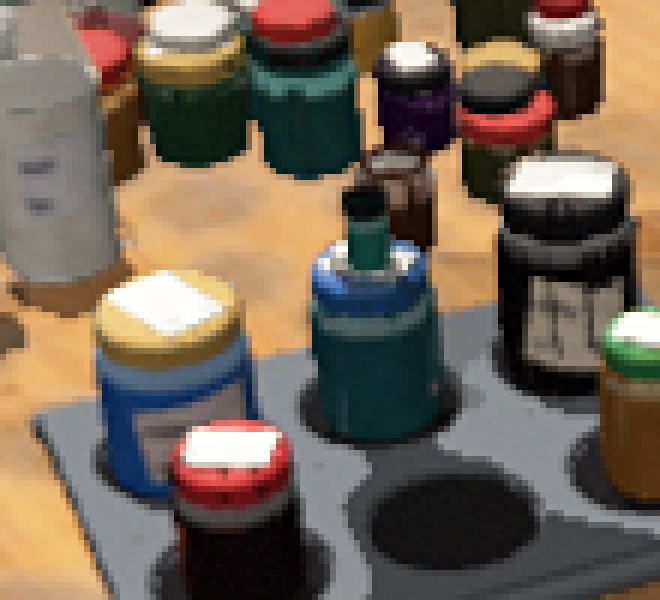

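The vial stands upright in the middle of the teal lid (crop 370,235), all jars are upright in their wells, and the gripper is clear.

```bash
python3 -m handwheel '[[0.6,0,0,-1,0],[0.6,0,0,0,0],[0.6,0,0,0,0],[0.6,0,0,0,0]]'|head -2; python3 -c "
from cell import env; print(env.close_job())"
```

```text
t: 34.18
ee_pos: [0.5361, 0.1688, 0.2327]
the job is handed in; nothing more can be done
None
```

The job is handed in after about 34 s: the last camera views show the teal, red and amber jars upright in the wells you named and the teal vial upright in the middle of the teal lid; I never went near the pink vial.

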